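Release printed rollers into the tray and hold the gate pin

ROBOT

A 7-joint arm with a two-finger parallel gripper is mounted at the origin on the work surface. World frame = base frame: x ahead of the robot, y to its left, z up, the work surface at z = 0. Lengths are in m, angles in rad, forces in N, time in s.
With the tool pointing down it reaches from about 0.4 to 0.875 m from the base axis. Payload 19.3 kg.
Tool frame: the origin (TCP) lies where the fingers leave the gripper's body, on its centre line; the fingertips stand bot.tip_reach ahead of it and the grasp point (between the pads) lies 54 mm ahead of it (bot.tip_reach is the distance from the TCP to the fingertips, in m); z points along the fingers, y is the line along which they close (so a half turn about z gives the same grasp; the last joint's range is limited). The gripper opens to 85 mm and grips with 20 to 120 N. Pads are 22 mm wide; open, the fingers measure 114 mm over their backs; the gripper's body (76 mm by 85 mm) begins 54 mm behind the grasp point. The pads swing forward as they close: fully open they stand 13 mm farther back than shut.
Start: joints at [-1.307, 0.521, -0.036, 1.599, 0.021, 1.021, -0.113], TCP at [0.205, 0.59, 0.304] pointing down, gripper open.
Joint ranges: [-2.91, 2.91], [-0.3, 2.13], [-1.5, 1.42], [0.17, 2.43], [-1.26, 4.41], [0.16, 1.93], [-2.52, 2.52]. Speed limits (rad/s): [1.89, 1.89, 2.39, 2.39, 3.01, 3.01, 3.01].

INTERFACE

Orientations are given as [roll, pitch, yaw] about the fixed x, y, z axes, in that order (R = Rz(yaw) Ry(pitch) Rx(roll)).
In Python, from workcell import bot gives the robot as it stands. The module is installed in compiled form; this text tells all that it offers.
- The arm moves only by the shell command python3 -m jog 'ROWS' [FORCE]. ROWS is JSON, a list that holds one entry, the list of rows, each a list of 7 numbers: the shift along the tool's x, y, z in mm, then the turn, a rotation vector about the tool's x, y, z in rad, then the opening, from 0 (shut) to 1 (fully open). In form: [[[tx, ty, tz, wx, wy, wz, fingers], ...]]. A call has 1 to 5 rows; each row shifts and turns the commanded pose from where the row before left it, along the tool's axes as they then stand; what a row does not reach is not made up. A row lasts 1/10 s, in which the tool goes at most 50 mm and 8.59 degrees, less where a joint would pass 70% of its speed; a pose out of reach is approached as far as the arm can. A call is refused whole if a number of a shift passes 50 or a number of a turn 0.15, either way. A call with a gripper value outside its range is refused whole. The fingers move at their own pace and stop on an object; FORCE is the grip in N (left out, the last holds). Time passes only in rows, so rows that do not move let the fingers close. It gives the time, the measured TCP pose, the force, the opening and the grip force at its end, in the units of the state.
- bot.observe(): the state, without advancing time (a new reading comes with each control period).
- bot.grab_frame(name): name is "scene" or "top"; returns a dict with "img" (480x640x3 uint8, red, green, blue), "intrinsics" (3x3 intrinsics, pixels), "R" (3x3) and "t" (3): a world point X has camera coordinates R X + t. Camera axes: x right, y down, z forward; pixel columns grow to the right and rows downward; lengths in m; the calibration is good to about 2 mm. A picture is of the moment at which its call begins. There is no depth.
- bot.job_done(): hands the job in; it is judged then, once.
Trained networks look in a picture, given as the dict that the camera call returned (one of the last four; its "shot" number tells which), for a name from the list of things; names that differ only in an ending like _2 or _b are one class to them, and where a whole thing is asked for, a point or a joint stands for the part that bears it (a point fixed in the world has none). Each returns a list of dicts, best first, with "conf" (0 to 1); they miss things now and then, are a little off and sometimes report something else, mostly with a low value. They report only what shows in the picture. A call takes as long as a camera call. They do not tell look-alikes from the thing itself.
- bot.trace(query, picture): "region" (480x640 bool, what is visible of it).
- bot.spot_point(query, picture): "xyz" ([x, y, z] in m, in world coordinates, good to about 4 mm: a listed point, or the origin of a listed thing).
The state is a dict: "clock": time; "qpos": joint angles; "qd": joint speeds; "joint_efforts": joint torques, N m; "position": TCP position; "tool_rot": TCP orientation; "force": force on the tool from outside, world axes, zero at the start; "moment": the same for the moment, N m; "grip_width": finger opening in m; "finger_force": force on a finger pad.
Only numpy, scipy, OpenCV 4.12 (cv2) and the standard library are available. Lean on these libraries where they do the work, as an engineer would, in place of code of your own. Each camera call takes 0.05 s, during which the arm holds its last target. There are 200 camera calls.

TASK

Slide the loose open tray along the bench, without lifting it, on to the taped outline under the mouth of the roller dispenser, while the sprung gate pin is still down. Then take the black knob, pull the pin all the way up out of its seat hole and keep holding it up until both rollers have run down into the tray and lie still; finish while still holding the pin fully up, with the tray still on its outline. Leave everything else on the bench where it is.

Things in the scene. Friction and masses are not known exactly. Their poses are not given: they have to be found in the camera images.
- dispenser: roller dispenser fixed to the bench: aluminium chute 66 mm wide on a grey stand, falling 15 degrees towards its own -x (roughly the robot, within 0.2 rad), two rollers in it behind a sprung vertical pin. Origin on the bench top below the pin. Foot and stand: x -15 to 120 mm, y +-43 mm. A bridge over the chute at the pin is 128 mm high, a collar on it (18 mm across) 138 mm; only the pull knob is higher
- spot (a point): centre, on the bench top, of the tray's place: a rectangle outlined in dark tape under and in front of the chute mouth, 120 mm (dispenser x) by 160 mm (dispenser y), bare bench. It lies 105 mm from the pin axis on the dispenser's -x side
- mouth (a point): middle of the lower lip of the chute floor, 65 mm above the bench, 50 mm from the pin axis on the dispenser's -x side; the chute's underside there is 59 mm and its side walls 81 mm above the bench, with free room below for the tray
- seat_hole (a point): the seat hole of the pin in the chute floor, on the pin axis, 78 mm above the bench
- plunger (a joint): travel of the sprung gate pin (8 mm thick), straight up: 0 when seated in its hole, 0.036 m at its upper stop. The spring always drives it back down: about 4 N when seated, about 12 N at the stop, plus 1 N weight. Rollers pass under the pin only above about 0.027 m
- knob (a point): black pull knob on top of the pin: a round grip 28 mm across and 26 mm tall under a flange 36 mm across and 6 mm thick. This point is the middle of the round grip, on the pin axis, 13 mm above its underside and 163 mm above the bench when seated; z up. 12 mm free space between the collar and the knob's underside, 22 mm between bridge and knob, nothing beside or above it
- tray: loose open grey tray, 120 mm (its x) by 160 mm (its y), 30 mm high, walls and floor 5 mm, 0.2 to 0.42 kg, friction on the bench about 0.5 to 0.7. Origin at the centre of its underside. It starts 0.15 to 0.43 m to the left or right of the spot, its x axis within 0.3 rad of the world's; the bench between it and the spot is bare
- roller1: printed white roller, 22 mm across, 50 mm long, about 22 g, lying across the chute against the pin; origin at its centre, y along its axis
- roller2: an identical roller waiting right behind the first, farther up the chute
- spool: filament spool lying flat, a cardboard-flanged reel 150 mm across and 48 mm high, about 0.8 kg; origin at the centre of its underside. It and the tray stand on opposite sides of the dispenser, either way round. A bystander
- cup: paper-brown drinking cup, 72 mm across the rim, 85 mm high, upright; origin at the centre of its underside. A bystander
- glue: small closed glue bottle, 44 mm across, 120 mm high, upright; origin at the centre of its underside. A bystander
- bracket: printed angle bracket, foot 60 x 40 mm, 51 mm high; origin at the centre of its underside. A bystander
- scraper: print scraper, about 200 mm long, lying flat; origin at the middle of its underside. A bystander
- driver: screwdriver, about 180 mm long, lying flat; origin at the middle of its underside. A bystander
- screw_box: small closed box of screws, 90 x 60 x 35 mm; origin at the centre of its underside. A bystander
Things that resemble listed ones, but are neither listed nor needed, are in the scene too. Of the things that look like the tray, the larger one is meant.

How it is judged:
By the outcome, as a careful person would: the job done as asked, in the order asked, and still so for the second after the job is handed in, while the arm keeps its last pose, push and grip.
It also fails if it takes over 64 s, if anything falls off the work surface, if the arm or the gripper's body presses on something with over 40 N, if the wrist force passes 120 N, or if a joint passes its speed limit or range.

## Working session

There is one attempt and no reset: what is moved stays moved. The work goes in short steps, Python scripts to look and compute and a shell command to move; the robot and the scene stay as the last step left them, time stands still between calls to the robot, and variables do not carry over. Pictures are saved under pics/ and viewed, at most 10 in all, crops included, and the job is handed in when it is done.

```bash
mkdir -p pics; python3 - <<'E'
from workcell import bot
import cv2,numpy as np
o=bot.observe(); print({k:np.round(o[k],3).tolist() for k in('clock','position','tool_rot','grip_width','force')},bot.tip_reach)
for c in('scene','top'):
    f=bot.grab_frame(c); cv2.imwrite(f'pics/{c}0.png',f['img'][:,:,::-1])
    print(c,'campos',np.round(-f['R'].T@f['t'],3))
    for q in('dispenser','spot','mouth','seat_hole','knob','tray','spool','cup','glue','bracket','screw_box','scraper','driver'):
        print(q,[(np.round(d['xyz'],3).tolist(),round(d['conf'],2)) for d in bot.spot_point(q,f)[:3]])
E
```

```text
{'clock': 0.0, 'position': [0.205, 0.59, 0.303], 'tool_rot': [-3.14, 0.0, 2.808], 'grip_width': 0.086, 'force': [0.747, 0.543, 0.646]} 0.0726
scene campos [ 1.099 -0.369  1.346]
dispenser [([0.666, -0.063, -0.003], 0.93), ([0.719, 0.287, 0.0], 0.6)]
spot []
mouth [([0.618, -0.065, 0.065], 0.81), ([0.675, -0.398, -0.005], 0.22)]
seat_hole [([0.66, -0.066, 0.081], 0.91)]
knob [([0.661, -0.069, 0.16], 0.7), ([0.672, -0.399, -0.002], 0.67)]
tray [([0.65, 0.53, 0.001], 0.9), ([0.513, 0.308, 0.002], 0.64)]
spool [([0.532, -0.284, 0.001], 0.62)]
cup [([0.732, -0.228, 0.003], 0.72)]
glue [([0.721, 0.285, -0.002], 0.92)]
bracket [([0.708, 0.202, 0.002], 0.89)]
screw_box [([0.338, 0.194, -0.0], 0.57)]
scraper [([0.674, -0.398, -0.004], 0.95)]
driver [([0.376, -0.015, 0.002], 0.91), ([0.676, -0.396, -0.003], 0.22)]
top campos [0.416 0.05  1.236]
dispenser [([0.657, -0.063, -0.003], 0.62)]
spot []
mouth [([0.609, -0.063, 0.064], 0.74)]
seat_hole [([0.662, -0.061, 0.077], 0.87), ([0.513, 0.31, 0.007], 0.52)]
knob [([0.659, -0.062, 0.16], 0.73)]
tray [([0.511, 0.309, 0.007], 0.97), ([0.649, 0.536, 0.002], 0.9)]
spool [([0.531, -0.289, -0.002], 0.61)]
cup [([0.732, -0.232, -0.005], 0.75), ([0.51, 0.313, 0.003], 0.61)]
glue []
bracket [([0.71, 0.205, 0.002], 0.9)]
screw_box [([0.336, 0.191, 0.002], 0.93)]
scraper [([0.675, -0.401, 0.001], 0.9), ([0.531, -0.286, -0.003], 0.44), ([0.709, 0.204, 0.001], 0.39)]
driver [([0.379, -0.011, 0.001], 0.58), ([0.661, -0.062, 0.161], 0.5)]
```

View pics/scene0.png

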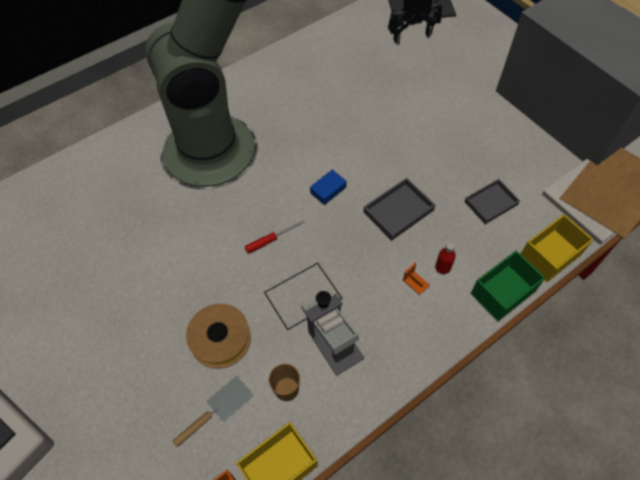

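View pics/top0.png

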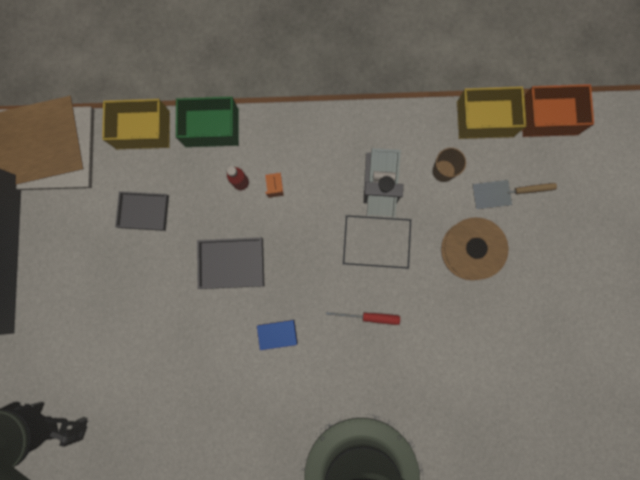

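The larger grey tray is at top-view pixel (231,263), the taped outline at (377,242), and the smaller tray at (143,211) is the decoy. Next I'll measure the tray and outline poses.

```bash
cat > h.py <<'E'
from workcell import bot
import cv2,numpy as np
def ray(f,px,z):
    K=np.array(f['intrinsics']);R=np.array(f['R']);t=np.array(f['t'])
    c=-R.T@t; d=(R.T@np.linalg.inv(K)@np.c_[px,np.ones(len(px))].T).T
    return (c+d*((z-c[2])/d[:,2])[:,None])[:,:2]
def rect(P):
    r=cv2.minAreaRect((P*1000).astype(np.float32)); b=cv2.boxPoints(r)
    e=[b[1]-b[0],b[2]-b[1]]; n=[np.linalg.norm(x) for x in e]; l=e[int(np.argmax(n))]
    a=np.arctan2(l[1],l[0])-np.pi/2   # long side is y
    a=(a+np.pi/2)%np.pi-np.pi/2
    return np.round(r[0],1),np.round(sorted(n),1),round(float(a),4)
def tray(f,z=.03):
    out=[]
    for d in bot.trace('tray',f)[:3]:
        m=d['region']; ys,xs=np.nonzero(m)
        out.append((round(d['conf'],2),len(xs),rect(ray(f,np.c_[xs,ys],z))))
    return out
def state():
    o=bot.observe(); print({k:np.round(o[k],3).tolist() for k in('clock','position','tool_rot','grip_width','finger_force','force')})
E
python3 - <<'E'
from h import *
f=bot.grab_frame('top'); print(tray(f))
g=cv2.cvtColor(f['img'],cv2.COLOR_RGB2GRAY).astype(int)
bg=cv2.medianBlur(f['img'][:,:,0],31).astype(int)
sub=np.zeros_like(g,bool); sub[212:272,338:416]=1
m=(bg-g>18)&sub; m[:222,362:402]=0
n,l,s,_=cv2.connectedComponentsWithStats(m.astype(np.uint8),connectivity=8)
k=1+np.argmax(s[1:,4]);print(s[1:]); ys,xs=np.nonzero(l==k); print('outline',rect(ray(f,np.c_[xs,ys],0)))
for q in('bracket','glue'):
  for c in('scene','top'):
    f2=bot.grab_frame(c); print(q,[(np.round(d['xyz'],3).tolist()) for d in bot.spot_point(q,f2)[:1]])
for i in range(2):
  for c in('scene','top'):
    f2=bot.grab_frame(c); print([(q,np.round(bot.spot_point(q,f2)[0]['xyz'],3).tolist()) for q in('mouth','seat_hole','knob','dispenser') if bot.spot_point(q,f2)])
state()
E
```

```text
[(0.8, 3328, (array([512.8, 307.7]), array([124.8, 165. ], dtype=float32), -0.009)), (0.78, 1866, (array([647.3, 527. ]), array([ 94.7, 128.8], dtype=float32), -0.0817))]
[[342 214  70  56 581]]
outline (array([558.8, -54.9]), array([128.2, 167.6], dtype=float32), -0.0933)
bracket []
bracket [[0.713, 0.202, 0.001]]
glue [[0.72, 0.286, -0.001]]
glue [[0.717, 0.285, -0.002]]
[('mouth', [0.615, -0.066, 0.066]), ('seat_hole', [0.66, -0.063, 0.08]), ('knob', [0.664, -0.07, 0.157]), ('dispenser', [0.664, -0.066, -0.0])]
[('mouth', [0.614, -0.065, 0.067]), ('knob', [0.661, -0.06, 0.161]), ('dispenser', [0.662, -0.062, 0.16])]
[('mouth', [0.614, -0.065, 0.067]), ('seat_hole', [0.66, -0.064, 0.081]), ('knob', [0.66, -0.067, 0.163]), ('dispenser', [0.664, -0.065, -0.004])]
[('mouth', [0.612, -0.061, 0.067]), ('seat_hole', [0.659, -0.061, 0.079]), ('knob', [0.661, -0.063, 0.162]), ('dispenser', [0.658, -0.065, -0.003])]
{'clock': 3.65, 'position': [0.205, 0.591, 0.304], 'tool_rot': [3.142, -0.0, 2.808], 'grip_width': 0.085, 'finger_force': 0.0, 'force': [-0.847, -0.442, 0.019]}
```

```bash
cat >> h.py <<'E'
def plan(goal,yaw,n):
    o=bot.observe(); p=np.array(o['position'])*1000; y0=o['tool_rot'][2]; dy=(yaw-y0+np.pi)%(2*np.pi)-np.pi
    d=(np.array(goal)-p)/n
    for i in range(n):
        y=y0+dy*i/n
        print(np.round([d[0]*np.cos(y)+d[1]*np.sin(y),d[0]*np.sin(y)-d[1]*np.cos(y),-d[2],0,0,-dy/n],3).tolist())
E
python3 -c "
from h import *
plan([456,308,150],1.562,10)"
```

```text
[-32.992, -18.46, 15.389, 0.0, 0.0, 0.125]
[-35.03, -14.217, 15.389, 0.0, 0.0, 0.125]
[-36.525, -9.755, 15.389, 0.0, 0.0, 0.125]
[-37.454, -5.141, 15.389, 0.0, 0.0, 0.125]
[-37.803, -0.447, 15.389, 0.0, 0.0, 0.125]
[-37.565, 4.254, 15.389, 0.0, 0.0, 0.125]
[-36.746, 8.888, 15.389, 0.0, 0.0, 0.125]
[-35.356, 13.385, 15.389, 0.0, 0.0, 0.125]
[-33.419, 17.675, 15.389, 0.0, 0.0, 0.125]
[-30.964, 21.69, 15.389, 0.0, 0.0, 0.125]
```

```bash
python3 -m jog '[[[-33,-18.5,15.4,0,0,0.125,0.5],[-35,-14.2,15.4,0,0,0.125,0.5],[-36.5,-9.8,15.4,0,0,0.125,0.5],[-37.5,-5.1,15.4,0,0,0.125,0.5],[-37.8,-0.4,15.4,0,0,0.125,0.5]]]'
python3 -m jog '[[[-37.6,4.3,15.4,0,0,0.125,0.5],[-36.7,8.9,15.4,0,0,0.125,0.5],[-35.4,13.4,15.4,0,0,0.125,0.5],[-33.4,17.7,15.4,0,0,0.125,0.5],[-31,21.7,15.4,0,0,0.125,0.5]]]'
python3 -m jog '[[[0,0,0,0,0,0,0.5],[0,0,0,0,0,0,0.5]]]'
python3 -c "
from h import *
state();f=bot.grab_frame('scene');cv2.imwrite('pics/s1.png',f['img'][100:340,230:550,::-1].repeat(2,0).repeat(2,1))
plan([456,308,85],1.562,5)"
```

```text
clock: 4.15
position: [0.3312, 0.4479, 0.2265]
tool_rot: [3.141, -0.0, 2.178]
force: [0.7, 1.3, 0.1]
grip_width: 0.043
finger_force: 0.0
clock: 4.65
position: [0.4565, 0.3064, 0.1495]
tool_rot: [3.141, -0.0, 1.553]
force: [1.1, 1.2, 0.2]
grip_width: 0.0428
finger_force: 0.0
clock: 4.85
position: [0.4559, 0.307, 0.1496]
tool_rot: [-3.141, 0.001, 1.557]
force: [-1.1, 1.0, 0.4]
grip_width: 0.0428
finger_force: 0.0
{'clock': 4.85, 'position': [0.456, 0.307, 0.15], 'tool_rot': [-3.141, 0.001, 1.557], 'grip_width': 0.043, 'finger_force': 0.0, 'force': [-1.138, 0.991, 0.448]}
[0.017, 0.125, 12.983, 0.0, 0.0, -0.001]
[0.017, 0.125, 12.983, 0.0, 0.0, -0.001]
[0.016, 0.125, 12.983, 0.0, 0.0, -0.001]
[0.016, 0.125, 12.983, 0.0, 0.0, -0.001]
[0.016, 0.125, 12.983, 0.0, 0.0, -0.001]
```

View pics/s1.png

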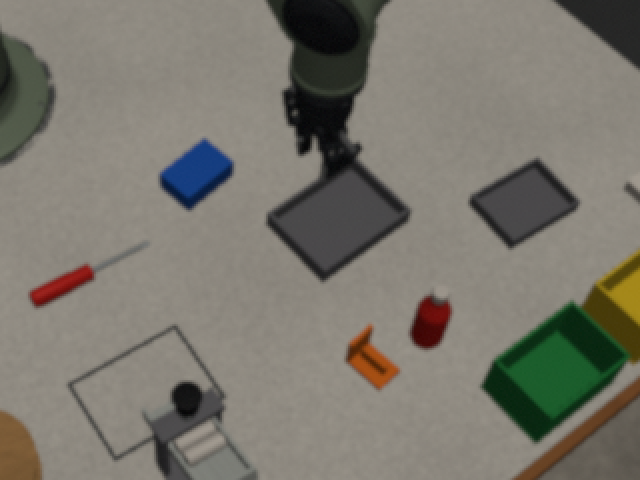

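The gripper (crop pixel 330,150) stands over the middle of the tray's near wall. Now I'll descend and grip that wall.

```bash
python3 -m jog '[[[0,0,20,0,0,0,0.5],[0,0,20,0,0,0,0.5],[0,0,12,0,0,0,0.5],[0,0,10,0,0,0,0.5],[0,0,0,0,0,0,0.5]]]'
python3 -m jog '[[[0,0,0,0,0,0,0],[0,0,0,0,0,0,0],[0,0,0,0,0,0,0],[0,0,0,0,0,0,0],[0,0,0,0,0,0,0]]]' 40
python3 -c "
from h import *
f=bot.grab_frame('top');print(tray(f)[:2]);state()
plan([500,-50,87],1.557-.086,12)"
```

```text
clock: 5.4
position: [0.4551, 0.3077, 0.0871]
tool_rot: [-3.141, 0.001, 1.559]
force: [0.8, -0.2, 0.8]
grip_width: 0.0429
finger_force: 0.0
clock: 5.9
position: [0.4559, 0.3078, 0.0886]
tool_rot: [3.141, -0.001, 1.558]
force: [-0.6, 0.6, 6.8]
grip_width: 0.0038
finger_force: 40.2
[(0.76, 2029, (array([514.8, 303. ]), array([124.9, 165.4], dtype=float32), -0.0094)), (0.65, 1905, (array([648.8, 527. ]), array([ 94.6, 129.4], dtype=float32), -0.0851))]
{'clock': 6.0, 'position': [0.456, 0.308, 0.089], 'tool_rot': [3.141, -0.001, 1.558], 'grip_width': 0.004, 'finger_force': 40.159, 'force': [-1.229, 0.474, 7.655]}
[-29.77, 4.062, 0.136, 0.0, 0.0, 0.007]
[-29.739, 4.277, 0.136, 0.0, 0.0, 0.007]
[-29.708, 4.492, 0.136, 0.0, 0.0, 0.007]
[-29.675, 4.706, 0.136, 0.0, 0.0, 0.007]
[-29.64, 4.921, 0.136, 0.0, 0.0, 0.007]
[-29.603, 5.135, 0.136, 0.0, 0.0, 0.007]
[-29.566, 5.349, 0.136, 0.0, 0.0, 0.007]
[-29.526, 5.562, 0.136, 0.0, 0.0, 0.007]
[-29.485, 5.775, 0.136, 0.0, 0.0, 0.007]
[-29.443, 5.988, 0.136, 0.0, 0.0, 0.007]
[-29.399, 6.201, 0.136, 0.0, 0.0, 0.007]
[-29.353, 6.413, 0.136, 0.0, 0.0, 0.007]
```

```bash
python3 -m jog '[[[-8,1,0,0,0,0,0],[-16,2,0,0,0,0.005,0],[-20,3,0,0,0,0.005,0],[-20,3,0,0,0,0.005,0],[-20,3,0,0,0,0.005,0]]]'
python3 -m jog '[[[-20,3,0,0,0,0.005,0],[-20,3,0,0,0,0.005,0],[-20,4,0,0,0,0.005,0],[-20,4,0,0,0,0.005,0],[-20,4,0,0,0,0.005,0]]]'
python3 -c "
from h import *
f=bot.grab_frame('top');print(tray(f)[:2]);state()
plan([500,-50,87],1.557-.086,8)"
```

```text
clock: 6.5
position: [0.4664, 0.2235, 0.0886]
tool_rot: [3.14, -0.002, 1.538]
force: [-0.2, 5.2, 4.3]
grip_width: 0.0038
finger_force: 39.8
clock: 7.0
position: [0.4802, 0.1227, 0.0886]
tool_rot: [3.14, -0.001, 1.514]
force: [-0.5, 4.7, 7.2]
grip_width: 0.004
finger_force: 40.1
[(0.77, 1891, (array([647.2, 526.9]), array([ 94.7, 128.9], dtype=float32), -0.0833)), (0.69, 1081, (array([540.5, 119.5]), array([120. , 166.3], dtype=float32), -0.0681))]
{'clock': 7.1, 'position': [0.48, 0.12, 0.089], 'tool_rot': [3.14, 0.001, 1.509], 'grip_width': 0.004, 'finger_force': 40.926, 'force': [0.74, -9.058, 11.194]}
[-21.051, 3.754, 0.201, 0.0, 0.0, 0.005]
[-21.033, 3.854, 0.201, 0.0, 0.0, 0.005]
[-21.014, 3.954, 0.201, 0.0, 0.0, 0.005]
[-20.995, 4.054, 0.201, 0.0, 0.0, 0.005]
[-20.975, 4.154, 0.201, 0.0, 0.0, 0.005]
[-20.955, 4.254, 0.201, 0.0, 0.0, 0.005]
[-20.935, 4.354, 0.201, 0.0, 0.0, 0.005]
[-20.914, 4.453, 0.201, 0.0, 0.0, 0.005]
```

```bash
python3 -m jog '[[[-20,3.7,0,0,0,0.005,0],[-20,3.8,0,0,0,0.005,0],[-20,3.9,0,0,0,0.005,0],[-20,4,0,0,0,0.005,0],[-20,4,0,0,0,0.005,0]]]'
python3 -m jog '[[[-20,4,0,0,0,0.005,0],[-18,4,0,0,0,0.005,0],[-12,3,0,0,0,0.003,0],[-8,2,0,0,0,0,0],[-4,0.5,0,0,0,0,0]]]'
python3 -c "
from h import *
for i in range(2):
  f=bot.grab_frame('top');print(tray(f)[:3])
f=bot.grab_frame('top');cv2.imwrite('pics/t2.png',f['img'][170:320,290:490,::-1].repeat(4,0).repeat(4,1))
f=bot.grab_frame('scene');print(tray(f,.015)[:3]);cv2.imwrite('pics/s2.png',f['img'][200:400,200:400,::-1].repeat(3,0).repeat(3,1));state()
plan([500,-50,87],1.557-.086,1)"
```

```text
clock: 7.6
position: [0.4928, 0.0224, 0.0886]
tool_rot: [3.14, -0.002, 1.489]
force: [0.1, 6.4, 10.1]
grip_width: 0.0036
finger_force: 40.8
clock: 8.1
position: [0.5008, -0.0407, 0.0886]
tool_rot: [3.14, -0.001, 1.475]
force: [-0.8, 8.9, 10.8]
grip_width: 0.0038
finger_force: 40.9
[(0.92, 1893, (array([648. , 526.8]), array([ 93.2, 128.8], dtype=float32), -0.0848)), (0.71, 700, (array([558.6, -44.5]), array([121.3, 157.6], dtype=float32), -0.0884)), (0.19, 2170, (array([693.5, -71.5]), array([106.1, 193.9], dtype=float32), -1.4618))]
[(0.8, 1937, (array([648.3, 526.2]), array([ 96.7, 132.1], dtype=float32), -0.0698)), (0.7, 745, (array([558.5, -45.9]), array([121.1, 159.9], dtype=float32), -0.0861)), (0.52, 970, (array([337.4, 193.1]), array([62.5, 93.7], dtype=float32), 0.1424))]
[(0.93, 1503, (array([650.4, 531.9]), array([105.8, 140.5], dtype=float32), -0.0596)), (0.82, 2448, (array([557.8, -47.4]), array([134.9, 167. ], dtype=float32), -0.0922)), (0.72, 395, (array([702.2, 194.4]), array([47.9, 83.8], dtype=float32), 1.3359))]
{'clock': 8.45, 'position': [0.501, -0.041, 0.089], 'tool_rot': [3.14, -0.0, 1.475], 'grip_width': 0.004, 'finger_force': 40.62, 'force': [0.44, -0.902, 9.047]}
[-8.927, 0.014, 1.603, 0.0, 0.0, 0.004]
```

View pics/t2.png

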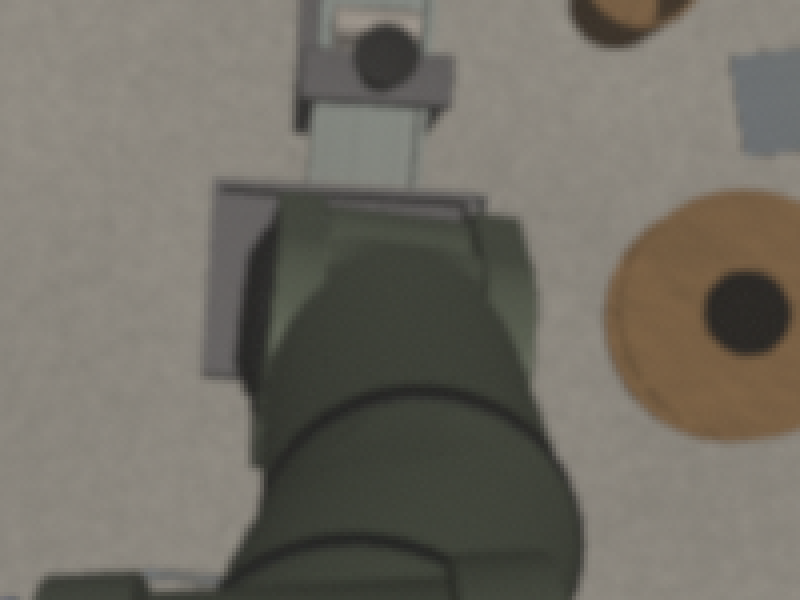

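View pics/s2.png

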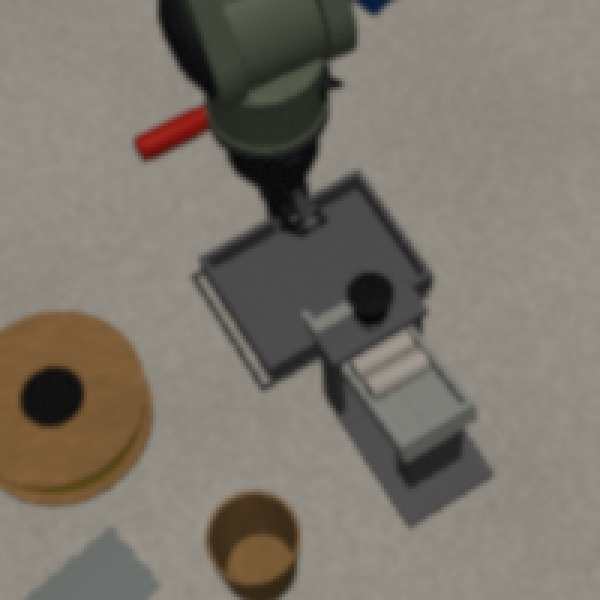

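The tray follows square to the outline. In the scene crop, the tape is still bare along the tray's -y side (195–270, 280–385), about 9 mm. I'll finish the slide and release.

```bash
python3 -m jog '[[[-5,0,0,0,0,0,0],[-4.5,0,0,0,0,0.004,0],[0,0,0,0,0,0,0],[0,0,0,0,0,0,0]]]'
python3 -m jog '[[[0,0,0,0,0,0,0.4],[0,0,0,0,0,0,0.4],[0,0,-5,0,0,0,0.4],[0,0,-20,0,0,0,0.4],[0,0,-30,0,0,0,0.4]]]'
python3 -m jog '[[[0,0,-40,0,0,0,0.8],[0,-35,-40,0,0,0,1],[0,-45,-40,0,0,0,1],[0,-45,-20,0,0,0,1],[0,-40,0,0,0,0,1]]]'
python3 -c "
from h import *
for i in range(2):
  f=bot.grab_frame('top');print(tray(f)[:3])
f=bot.grab_frame('top');cv2.imwrite('pics/t3.png',f['img'][170:320,290:490,::-1].repeat(4,0).repeat(4,1))
f=bot.grab_frame('scene');print(tray(f,.015)[:3]);cv2.imwrite('pics/s3.png',f['img'][200:400,200:400,::-1].repeat(3,0).repeat(3,1));print(bot.spot_point('tray',f)[:2])
state()
"
```

```text
clock: 8.85
position: [0.5, -0.0503, 0.0886]
tool_rot: [3.14, -0.0, 1.471]
force: [0.9, 0.3, 8.5]
grip_width: 0.0037
finger_force: 40.6
clock: 9.35
position: [0.4984, -0.0509, 0.1428]
tool_rot: [-3.139, 0.0, 1.471]
force: [0.9, 0.3, -0.2]
grip_width: 0.0343
finger_force: 0.0
clock: 9.85
position: [0.3433, -0.0354, 0.2756]
tool_rot: [3.138, -0.001, 1.47]
force: [0.6, 0.2, 0.6]
grip_width: 0.0854
finger_force: 0.0
[(0.94, 3265, (array([558.4, -55.4]), array([123.9, 160.5], dtype=float32), -0.0976)), (0.73, 1907, (array([647.4, 527. ]), array([ 95.2, 129.1], dtype=float32), -0.0774))]
[(0.95, 3349, (array([557.3, -55.3]), array([126.3, 164.1], dtype=float32), -0.0953)), (0.64, 1901, (array([646.9, 526.9]), array([ 95.4, 128.8], dtype=float32), -0.0848))]
[(0.92, 2623, (array([557. , -56.7]), array([133.6, 166.9], dtype=float32), -0.091)), (0.6, 1449, (array([649.8, 530.4]), array([101.7, 139.1], dtype=float32), -0.0599))]
[{'xyz': [0.6489, 0.5323, -0.0009], 'conf': 0.9}, {'xyz': [0.556, -0.0573, 0.0008], 'conf': 0.85}]
{'clock': 10.25, 'position': [0.345, -0.035, 0.274], 'tool_rot': [-3.141, 0.0, 1.471], 'grip_width': 0.086, 'finger_force': 0.0, 'force': [-0.189, 0.003, -0.351]}
```

View pics/s3.png

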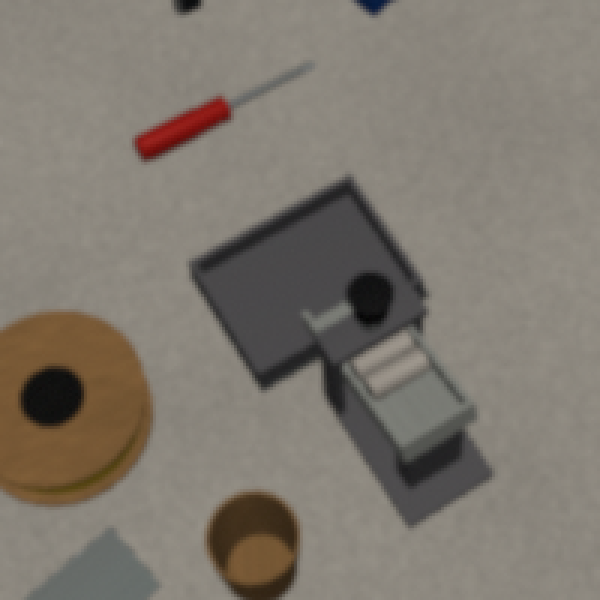

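View pics/t3.png

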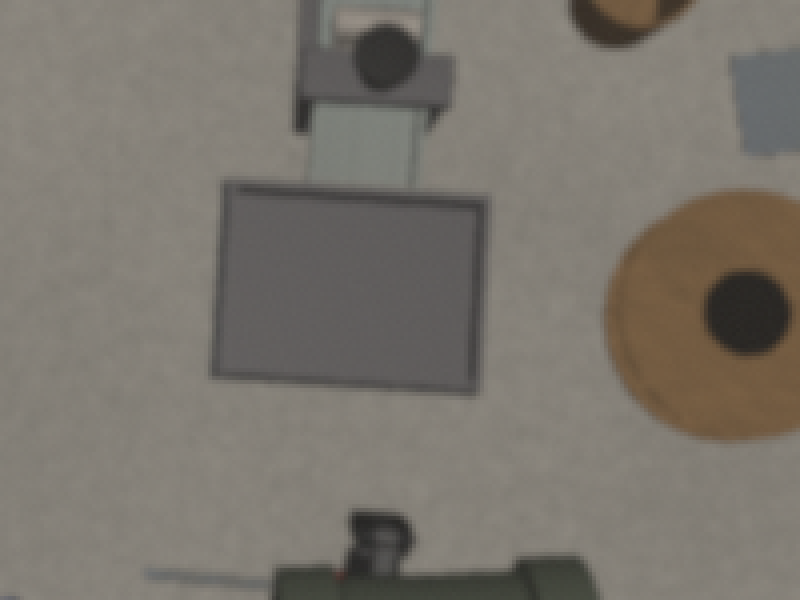

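The tray now covers the outline completely: no tape shows in either view, and its pose (557.5, -55.5, -0.095) matches the outline. The pin is still down with both rollers behind it. Next I'll go above the knob.

```bash
python3 -c "
from h import *
plan([662,-65,285],1.478,8)"
python3 -m jog '[[[0,20,-5,0,0,0,1],[0,40,-5,0,0,0,1],[0,45,0,0,0,0,1],[0,45,0,0,0,0,1],[0,45,0,0,0,0,1]]]'
python3 -m jog '[[[0,45,0,0,0,0,1],[0,40,0,0,0,0,1],[0,20,0,0,0,0,1],[0,10,0,0,0,0,1],[0,0,0,0,0,0,1]]]'
python3 -c "
from h import *
state();plan([662,-65,285],1.478,1)
f=bot.grab_frame('scene');print(bot.spot_point('knob',f)[:1])
"
```

```text
[0.291, 39.754, -1.423, 0.0, 0.0, -0.001]
[0.254, 39.755, -1.423, 0.0, 0.0, -0.001]
[0.217, 39.755, -1.423, 0.0, 0.0, -0.001]
[0.18, 39.755, -1.423, 0.0, 0.0, -0.001]
[0.143, 39.755, -1.423, 0.0, 0.0, -0.001]
[0.105, 39.755, -1.423, 0.0, 0.0, -0.001]
[0.068, 39.755, -1.423, 0.0, 0.0, -0.001]
[0.031, 39.755, -1.423, 0.0, 0.0, -0.001]
clock: 10.75
position: [0.5408, -0.0553, 0.283]
tool_rot: [-3.141, 0.0, 1.471]
force: [-0.1, 0.9, 0.5]
grip_width: 0.0855
finger_force: 0.0
clock: 11.25
position: [0.6535, -0.0666, 0.2826]
tool_rot: [-3.14, 0.0, 1.471]
force: [-0.4, 0.5, -0.2]
grip_width: 0.0852
finger_force: 0.0
{'clock': 11.25, 'position': [0.654, -0.067, 0.283], 'tool_rot': [-3.14, 0.0, 1.471], 'grip_width': 0.085, 'finger_force': 0.0, 'force': [-0.357, 0.514, -0.219]}
[2.44, 8.288, -2.441, 0.0, 0.0, -0.007]
[{'xyz': [0.6641, -0.068, 0.1584], 'conf': 0.66}]
```

```bash
python3 -m jog '[[[2.4,8.3,0,0,0,-0.007,1],[0,0,20,0,0,0,1],[0,0,20,0,0,0,1],[0,0,15,0,0,0,1],[0,0,8,0,0,0,1]]]'
python3 -m jog '[[[0,0,0,0,0,0,1],[0,0,0,0,0,0,0.45],[0,0,0,0,0,0,0.45],[0,0,0,0,0,0,0.45]]]'
python3 -c "
from h import *
state();plan([662,-65,220],1.478,1)
f=bot.grab_frame('scene');print(bot.spot_point('knob',f)[:1]);cv2.imwrite('pics/s4.png',f['img'][220:370,230:430,::-1].repeat(4,0).repeat(4,1))
"
```

```text
clock: 11.85
position: [0.6613, -0.0646, 0.2197]
tool_rot: [-3.141, -0.0, 1.478]
force: [-1.0, 0.0, 0.9]
grip_width: 0.085
finger_force: 0.0
clock: 12.25
position: [0.6619, -0.0648, 0.2215]
tool_rot: [3.141, -0.0, 1.478]
force: [1.0, 0.1, -0.1]
grip_width: 0.044
finger_force: 0.0
{'clock': 12.25, 'position': [0.662, -0.065, 0.221], 'tool_rot': [3.141, -0.0, 1.478], 'grip_width': 0.044, 'finger_force': 0.0, 'force': [0.96, 0.108, -0.064]}
[-0.14, 0.155, 1.467, 0.0, 0.0, -0.0]
[{'xyz': [0.6648, -0.0702, 0.1612], 'conf': 0.57}]
```

View pics/s4.png

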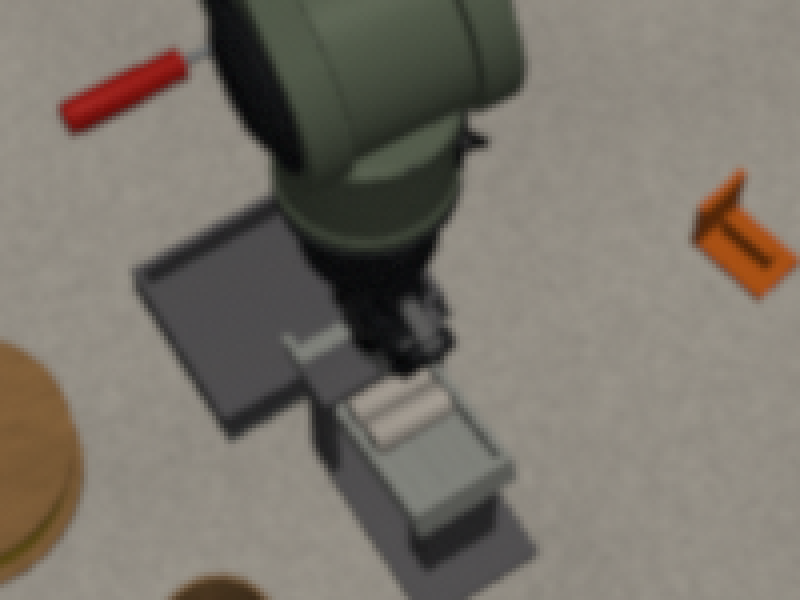

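The fingers straddle the knob (crop around 410,340) with no contact, and the rollers are still behind the pin. Closing on it now.

```bash
python3 -m jog '[[[0,0,1,0,0,0,0.2],[0,0,0,0,0,0,0],[0,0,0,0,0,0,0],[0,0,0,0,0,0,0]]]' 60
python3 -c "
from h import *
state()"
```

```text
clock: 12.75
position: [0.663, -0.0649, 0.2216]
tool_rot: [3.137, -0.0, 1.478]
force: [2.7, -0.7, 14.5]
grip_width: 0.0338
finger_force: 58.1
{'clock': 12.75, 'position': [0.663, -0.065, 0.222], 'tool_rot': [3.137, -0.0, 1.478], 'grip_width': 0.034, 'finger_force': 58.07, 'force': [2.747, -0.706, 14.546]}
```

A width of 34 mm means the pads have closed on the flange. I'll open, go 7 mm lower and re-grip.

```bash
python3 -m jog '[[[0,0,0,0,0,0,0.6],[0,0,0,0,0,0,0.6],[0,0,4,0,0,0,0.6],[0,0,3.5,0,0,0,0.6],[0,0,0,0,0,0,0.6]]]' 30
python3 -m jog '[[[0,0,0,0,0,0,0.3],[0,0,0,0,0,0,0],[0,0,0,0,0,0,0],[0,0,0,0,0,0,0],[0,0,0,0,0,0,0]]]' 30
python3 -c "
from h import *
state()"
```

```text
clock: 13.25
position: [0.6612, -0.0648, 0.2113]
tool_rot: [-3.14, 0.0, 1.478]
force: [0.3, 0.0, -0.7]
grip_width: 0.0513
finger_force: 0.0
clock: 13.75
position: [0.6628, -0.0649, 0.2126]
tool_rot: [3.138, 0.0, 1.478]
force: [10.5, -1.7, -4.1]
grip_width: 0.0338
finger_force: 30.3
{'clock': 13.75, 'position': [0.663, -0.065, 0.213], 'tool_rot': [3.138, 0.0, 1.478], 'grip_width': 0.034, 'finger_force': 30.267, 'force': [10.494, -1.667, -4.056]}
```

The width is still 34 mm, so the finger backs ride on the flange and a grip from above always takes the flange. I'll grip the flange rim in the middle of the pads instead, centred 2 mm further along +x and with a strong grip.

```bash
python3 -m jog '[[[0,0,0,0,0,0,0.6],[0,0,0,0,0,0,0.6],[0,1,-12,0,0,0,0.6],[0,0.7,-13,0,0,0,0.6],[0,0,0,0,0,0,0.6]]]' 40
python3 -m jog '[[[0,0,0,0,0,0,0.3],[0,0,0,0,0,0,0],[0,0,0,0,0,0,0],[0,0,0,0,0,0,0],[0,0,0,0,0,0,0]]]' 40
python3 -c "
from h import *
state()"
```

```text
clock: 14.25
position: [0.6642, -0.0652, 0.24]
tool_rot: [3.138, -0.0, 1.478]
force: [-0.0, -1.0, 0.2]
grip_width: 0.0514
finger_force: 0.0
clock: 14.75
position: [0.6633, -0.065, 0.238]
tool_rot: [3.141, -0.0, 1.478]
force: [-3.8, 1.5, 13.7]
grip_width: 0.0341
finger_force: 38.4
{'clock': 14.75, 'position': [0.663, -0.065, 0.238], 'tool_rot': [3.141, -0.0, 1.478], 'grip_width': 0.034, 'finger_force': 38.352, 'force': [-3.833, 1.483, 13.694]}
```

```bash
python3 -m jog '[[[0,0,0,0,0,0,0],[0,0,0,0,0,0,0],[0,0,-3,0,0,0,0],[0,0,-3,0,0,0,0],[0,0,-2,0,0,0,0]]]' 120
python3 -m jog '[[[0,0,-3,0,0,0,0],[0,0,-3,0,0,0,0],[0,0,0,0,0,0,0]]]'
python3 -c "
from h import *
state()
f=bot.grab_frame('scene');print(bot.spot_point('knob',f)[:1])"
```

```text
clock: 15.25
position: [0.6632, -0.0649, 0.2449]
tool_rot: [-3.141, 0.0, 1.478]
force: [2.9, 0.6, -6.4]
grip_width: 0.0308
finger_force: 119.3
clock: 15.55
position: [0.6632, -0.0649, 0.2514]
tool_rot: [-3.141, -0.0, 1.478]
force: [1.7, -0.5, -7.2]
grip_width: 0.0306
finger_force: 119.4
{'clock': 15.55, 'position': [0.663, -0.065, 0.251], 'tool_rot': [-3.141, -0.0, 1.478], 'grip_width': 0.031, 'finger_force': 119.45, 'force': [1.684, -0.503, -7.187]}
[{'xyz': [0.6679, -0.0624, -0.0013], 'conf': 0.52}]
```

The pull force matches the spring, so the grip isn't slipping. I'll pull to the stop.

```bash
python3 -m jog '[[[0,0,-6,0,0,0,0],[0,0,-6,0,0,0,0],[0,0,-6,0,0,0,0],[0,0,-5,0,0,0,0],[0,0,0,0,0,0,0]]]'
python3 -m jog '[[[0,0,-2,0,0,0,0],[0,0,0,0,0,0,0]]]'
python3 -c "
from h import *
state()"
```

```text
clock: 16.15
position: [0.6632, -0.0649, 0.2745]
tool_rot: [-3.141, -0.0, 1.478]
force: [1.4, 0.3, -11.9]
grip_width: 0.0308
finger_force: 123.8
clock: 16.35
position: [0.6631, -0.0649, 0.2751]
tool_rot: [-3.14, 0.0, 1.478]
force: [7.3, 0.3, -25.8]
grip_width: 0.0303
finger_force: 122.9
{'clock': 16.35, 'position': [0.663, -0.065, 0.275], 'tool_rot': [-3.14, 0.0, 1.478], 'grip_width': 0.03, 'finger_force': 122.908, 'force': [7.268, 0.331, -25.77]}
```

The force jumped to 26 N with no further travel, so the pin is on its upper stop. I'll wait for the rollers, then look.

```bash
python3 -m jog '[[[0,0,0,0,0,0,0],[0,0,0,0,0,0,0],[0,0,0,0,0,0,0],[0,0,0,0,0,0,0],[0,0,0,0,0,0,0]]]' >/dev/null
python3 -m jog '[[[0,0,0,0,0,0,0],[0,0,0,0,0,0,0],[0,0,0,0,0,0,0],[0,0,0,0,0,0,0],[0,0,0,0,0,0,0]]]' >/dev/null
python3 -m jog '[[[0,0,0,0,0,0,0],[0,0,0,0,0,0,0],[0,0,0,0,0,0,0],[0,0,0,0,0,0,0],[0,0,0,0,0,0,0]]]' >/dev/null
python3 -c "
from h import *
state()
f=bot.grab_frame('scene');print([(q,bot.spot_point(q,f)[:2]) for q in('roller1','tray')],tray(f,.015)[:2])
a=f['img'][200:400,200:400,::-1].repeat(3,0).repeat(3,1)
cv2.imwrite('pics/s5.png',a)"
python3 -m jog '[[[0,0,0,0,0,0,0],[0,0,0,0,0,0,0],[0,0,0,0,0,0,0],[0,0,0,0,0,0,0],[0,0,0,0,0,0,0]]]' >/dev/null
python3 -c "
from h import *
state()
f=bot.grab_frame('scene');print([(q,bot.spot_point(q,f)[:2]) for q in('roller1',)]); f=bot.grab_frame('top');print(tray(f)[:2],bot.spot_point('roller1',f)[:2])"
```

```text
{'clock': 17.85, 'position': [0.663, -0.065, 0.275], 'tool_rot': [-3.14, 0.0, 1.478], 'grip_width': 0.03, 'finger_force': 122.971, 'force': [6.299, -0.307, -26.343]}
[('roller1', [{'xyz': [0.5718, -0.0594, 0.0173], 'conf': 0.5}, {'xyz': [0.513, -0.051, 0.0176], 'conf': 0.49}]), ('tray', [{'xyz': [0.5569, -0.0577, -0.0009], 'conf': 0.85}, {'xyz': [0.6496, 0.5305, 0.0023], 'conf': 0.78}])] [(0.61, 1668, (array([553.8, -79.6]), array([123. , 135.8], dtype=float32), 1.4774)), (0.59, 1463, (array([650.3, 529.3]), array([103.7, 138. ], dtype=float32), -0.0868))]
{'clock': 18.55, 'position': [0.663, -0.065, 0.275], 'tool_rot': [-3.14, 0.0, 1.478], 'grip_width': 0.03, 'finger_force': 122.971, 'force': [6.255, -0.36, -25.378]}
[('roller1', [{'xyz': [0.5708, -0.0569, 0.0175], 'conf': 0.66}, {'xyz': [0.514, -0.0498, 0.0185], 'conf': 0.49}])]
[(0.74, 928, (array([562.6,   0.8]), array([ 47.9, 121.3], dtype=float32), 1.468)), (0.58, 1898, (array([647.5, 527.2]), array([ 94.8, 129.1], dtype=float32), -0.0817))] []
```

View pics/s5.png

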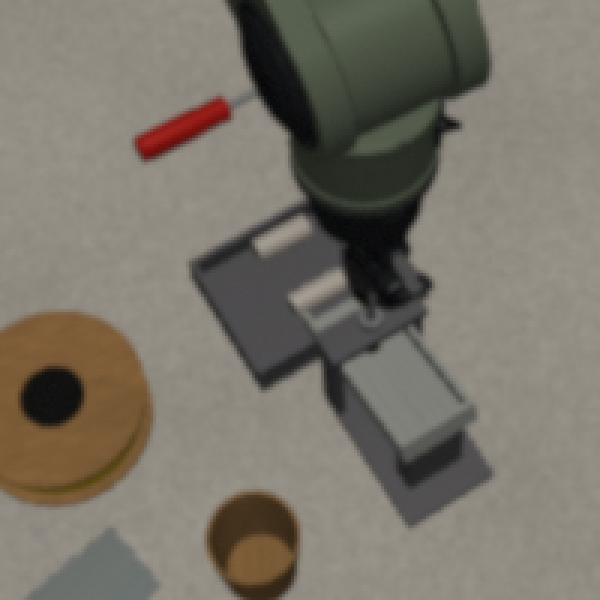

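Both rollers are in the tray (crop 280,235 and 318,290), the chute is empty and the pin is up. I'll confirm they lie still before handing in.

```bash
for i in 1 2 3; do python3 -m jog '[[[0,0,0,0,0,0,0],[0,0,0,0,0,0,0],[0,0,0,0,0,0,0],[0,0,0,0,0,0,0],[0,0,0,0,0,0,0]]]' >/dev/null; done
python3 -c "
from h import *
def g(): 
  return bot.grab_frame('scene')
f=g();a=f['img'].astype(int);print(bot.spot_point('roller1',f)[:2])
import subprocess
cv2.imwrite('pics/a.png',f['img'])"
python3 -m jog '[[[0,0,0,0,0,0,0],[0,0,0,0,0,0,0],[0,0,0,0,0,0,0],[0,0,0,0,0,0,0],[0,0,0,0,0,0,0]]]' >/dev/null
python3 -c "
from h import *
f=bot.grab_frame('scene');a=cv2.imread('pics/a.png');print(bot.spot_point('roller1',f)[:2]);s=np.s_[260:330,260:330]
d=np.abs(cv2.blur(a,(3,3)).astype(int)-cv2.blur(f['img'],(3,3)))[s].max(2);print(d.max(),d.mean());state()"
```

```text
[{'xyz': [0.5161, -0.0469, 0.0174], 'conf': 0.62}, {'xyz': [0.5738, -0.0569, 0.0176], 'conf': 0.57}]
[{'xyz': [0.514, -0.0509, 0.0171], 'conf': 0.53}, {'xyz': [0.5703, -0.057, 0.0166], 'conf': 0.44}]
3 0.5442857142857143
{'clock': 21.0, 'position': [0.663, -0.065, 0.275], 'tool_rot': [-3.14, 0.0, 1.478], 'grip_width': 0.031, 'finger_force': 122.971, 'force': [6.935, -0.831, -26.022]}
```

```bash
python3 -c "
from workcell import bot
print(bot.job_done())"
```

```text
the job is handed in; nothing more can be done
None
```

I've handed the job in: the tray sits on its outline with both rollers lying still in it, and the arm is holding the pin up at its stop by the knob's flange. It took about 21 s of the 64 s allowed, and no verdict came back.

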